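Heft the alloy pots and hold up the fullest

TASK

Three identical screw-lid pots of casting pellets stand in the dust store behind its clear, bottom-hinged flap. Pull the flap down, heft the pots to find the fullest (clearly the heaviest) without tipping one over, take that one out and push the flap up and fully shut again with the other two left standing inside. Finish while still holding the fullest pot up, upright and still, at least 20 cm above the worktop; leave the models and tools lying about where they are.

Things in the scene. Friction and masses are not known exactly. Their poses are not given: they have to be found in the camera images.
- dust_store: low grey drop-front box, fixed, 110 deep (its x) x 374 wide (its y); origin at the centre of its underside, x to its back, y to its left, z up; its yaw varies a little. Walls 5 thick: front 50 high, back 115, sides slope between; inner floor (rubber liner) at z = 6. Open from above once the flap is down. The three pots stand in a row along y, about 115 apart
- flap (a joint): angle of the clear flap: 0 = shut (slopes up to the back at 33 degrees over the box), grows as it is pulled forward and down, 1.57 = fully down on its stop (leaning 33 degrees forward of upright). No latch; mild damping. Upright at 1.0: below that it falls shut by its own weight, above it falls open, in about 1.5 s
- flap_handle (a point): middle of the flap's steel handle, a round bar 10 thick and 110 long (along the box's y) held beyond the panel's free edge by an arm at each end, 150 from the hinge, clear gap 12. Shut, it is at about x = 69, z = 134 in the box frame, 14 behind the back wall: free to hook from above and behind. A wall cabinet hangs from 350 up, its front at world x = 700
- pot_a_centre (a point): centre, half-way up, of a closed pot: round, white with a cream lid, 58 diameter, 55 high, lid 60 diameter over the top 12, fixed on; z axis up. The three pots look alike and which stands where varies. Each weighs 0.1 to 0.5 kg; the fullest weighs at least one and a half times as much as either other, and the other two differ too
- pot_b_centre (a point): the same for the second pot
- pot_c_centre (a point): the same for the third pot
- pot_a: pot_a itself, origin at the centre of its underside
- pot_b: pot_b itself, origin at the centre of its underside
- pot_c: pot_c itself, origin at the centre of its underside
- cast_framework: bystander: white metal bridge framework, 34 x 61 x 14, in front of the box, under where the flap comes down
- arch_cast: bystander: tan plaster arch, 51 x 66 x 26
- setup_model: bystander: plaster model with pink gums, 79 x 72 x 62
- wax_knife: bystander: wooden-handled spatula, 198 long, 18 high
- bur_block: bystander: block of burs, 28 x 70 x 49, left of the box
- bite_rim: bystander: purple bite piece, 14 x 31 x 14, right of the box
- flap_hinge (a point): middle of the flap's hinge line, along the top of the front wall (x = -55, y = 0, z = 50 in the box frame). The flap is a panel 131 long from hinge to free edge, 374 wide, 4 thick, aluminium-edged, 0.15 kg

How it is judged:
By the outcome, as a careful person would: the job done as asked, in the order asked, and still so for the second after the job is handed in, while the arm keeps its last pose, push and grip.
It also fails if it takes over 72 s, if anything falls off the work surface, if the arm or the gripper's body presses on something with over 40 N, if the wrist force passes 120 N, or if a joint passes its speed limit or range.

ROBOT

A 6-joint arm with a two-finger parallel gripper is mounted at the origin on a cart in front of the work surface, level with it; the furniture and walls round the work are solid. World frame = base frame: x ahead of the robot, y to its left, z up, the work surface at z = 0. Lengths are in m, angles in rad, forces in N, time in s.
With the tool pointing down it reaches from about 0.375 to 0.9 m from the base axis. Payload 3.1 kg.
Tool frame: the origin (TCP) lies on the centre line of the jaws, within the pads' length; the fingertips stand 8 mm ahead of it and the grasp point (between the pads) lies 11 mm behind it (robot.tip_extent is the distance from the TCP to the fingertips, in m); y points along the fingers, z is the direction in which the jaws open and shut, and the axes are right-handed (so a half turn about y gives the same grasp; the last joint's range is limited). The gripper opens to 87 mm and grips with 3 to 60 N. Pads are 19 mm wide; open, the fingers measure 117 mm over their backs; the gripper's body (75 mm by 190 mm) begins 51 mm behind the grasp point.
Start: joints at [-1.288, 0.527, 1.433, -0, 1.181, -0.178], TCP at [0.278, -0.56, 0.231] pointing down, gripper open.
Joint ranges: [-3.08, 3.08], [-0.75, 2.2], [0.22, 2.44], [-1.43, 4.57], [0, 2.65], [-2.85, 2.85]. Speed limits (rad/s): [2.79, 2.79, 3.14, 3.14, 3.14, 3.14].

INTERFACE

Orientations are given as a unit quaternion [x, y, z, w].
In Python, from rig import robot gives the robot as it stands.
- The arm moves only by the shell command python3 -m crank 'ROWS' [FORCE]. ROWS is JSON, a list that holds one entry, the list of rows, each a list of 7 numbers: the turn, a rotation vector about the tool's x, y, z in degrees, then the shift along the tool's x, y, z in m, then the opening in per cent of the stroke, from 0 (shut) to 100 (fully open). In form: [[[ax, ay, az, dx, dy, dz, gripper], ...]]. A call has exactly 5 rows; each row shifts and turns the commanded pose from where the row before left it, along the tool's axes as they then stand; what a row does not reach is not made up. A row lasts 1/8 s, in which the tool goes at most 62.5 mm and 10.7 degrees, less where a joint would pass 70% of its speed; a pose out of reach is approached as far as the arm can. A call with a gripper value outside its range is refused whole. The fingers move at their own pace and stop on an object; FORCE is the grip in N (left out, the last holds). Time passes only in rows, so rows that do not move let the fingers close, or fill a call up. It gives the time, the measured TCP pose, the force and the opening at its end, in the units of the state.
- robot.get_obs(): the state, without advancing time (a new reading comes with each control period).
- robot.camera(name): name is "side" or "top" or "wrist"; returns a dict with "img" (480x640x3 uint8, red, green, blue), "K" (3x3 intrinsics, pixels), "R" (3x3) and "t" (3): a world point X has camera coordinates R X + t; the wrist camera has in their place "T_tool_cam" (4x4, takes a point from camera to tool coordinates, whose origin is the TCP and whose axes are the tool frame's). Camera axes: x right, y down, z forward; pixel columns grow to the right and rows downward; lengths in m; the calibration is good to about 2 mm. The wrist camera is an equidistant fisheye: a pixel r from the principal point sees the ray r / f radians off the axis. A picture is of the moment at which its call begins: read the wrist's pose just before it. There is no depth.
- robot.hand_in(): hands the job in, once; it reports no verdict.
Trained networks look in a picture, given as the dict that the camera call returned (one of the last four; its "shot" number tells which), for a name from the list of things; names that differ only in an ending like _2 or _b are one class to them, and where a whole thing is asked for, a point or a joint stands for the part that bears it (a point fixed in the world has none). Each returns a list of dicts, best first, with "conf" (0 to 1); they miss things now and then, are a little off and sometimes report something else, mostly with a low value. They report only what shows in the picture. A call takes as long as a camera call.
- robot.spot_in(picture, thing): "at" ([row, column] in pixels, amid what is visible of it).
The state is a dict: "time": time; "q": joint angles; "joint_velocities": joint speeds; "joint_torque": joint torques, N m; "position": TCP position; "tool_rot": TCP orientation; "ft_force": force on the tool from outside, world axes, zero at the start; "moment": the same for the moment, N m; "grip_width": finger opening in m.
Only numpy, scipy, OpenCV 4.12 (cv2) and the standard library are available. Lean on these libraries where they do the work, as an engineer would, in place of code of your own. Each camera call takes 0.05 s, during which the arm holds its last target.

## Working session

There is one attempt and no reset: what is moved stays moved. The work goes in short steps, Python scripts to look and compute and a shell command to move; the robot and the scene stay as the last step left them, time stands still between calls to the robot, and variables do not carry over. Pictures are saved under pics/ and viewed, and the job is handed in when it is done.

```bash
ls; mkdir -p pics; python3 - <<'E'
from rig import robot
import cv2,json
o=robot.get_obs(); print({k:(v if not hasattr(v,'tolist') else v.tolist()) for k,v in o.items()}, robot.tip_extent)
for n in ("side","top","wrist"):
    p=robot.camera(n); cv2.imwrite(f"pics/{n}0.png",p["img"][:,:,::-1]); print(n,p["K"].round(1).tolist(),[p[k].round(3).tolist() for k in ("R","t","T_tool_cam") if k in p])
    if n!="wrist":
        for t in ["dust_store","flap_handle","pot_a_centre","pot_a","flap_hinge","flap"]:
            print(t,[(round(d["conf"],2),[round(float(x),1) for x in d["at"]]) for d in robot.spot_in(p,t)][:5])
E
```

```text
pics
{'time': 0.0, 'q': [-1.288518862448641, 0.5284609637601518, 1.4338412980018624, -8.666053182422958e-08, 1.1813914735651223, -0.17851881654744292], 'joint_velocities': [3.6832603555828514e-05, 0.00026996238715090525, 0.00034602877844199236, -0.0001643030523684171, 0.0010438995077123692, -0.0013166890247643696], 'joint_torque': [0.0006734888120263349, -44.0041708946228, -17.65923321247101, 0.06322894245386124, 0.0583262590225786, -0.00017018989183270605], 'position': [0.2777362444505946, -0.5591383174617389, 0.22959420609214454], 'tool_rot': [-0.1615170257571756, 0.689163334916763, -0.6876796478750734, 0.16143992720320627], 'ft_force': [-0.3609990007299126, 0.08439562338196668, 0.11027679770128461], 'moment': [0.013663862957886606, -0.014656837247384176, 0.040680345133899155], 'grip_width': 0.08698255687300119} 0.008
side [[438.0, 0.0, 322.5], [0.0, 438.0, 239.0], [0.0, 0.0, 1.0]] [[[0.995, -0.098, 0.01], [-0.038, -0.471, -0.881], [0.091, 0.877, -0.473]], [-0.499, 0.085, 0.899]]
dust_store [(0.94, [292.5, 353.4]), (0.32, [228.5, 271.0])]
flap_handle [(0.77, [275.8, 346.4])]
pot_a_centre []
pot_a []
flap_hinge [(0.89, [276.5, 346.2])]
flap [(0.82, [276.5, 347.3])]
top [[568.6, 0.0, 320.6], [0.0, 568.6, 234.0], [0.0, 0.0, 1.0]] [[[-0.028, -1.0, 0.005], [-0.997, 0.027, -0.069], [0.069, -0.007, -0.998]], [-0.058, 0.525, 1.197]]
dust_store [(0.93, [230.8, 341.5]), (0.39, [233.9, 245.7])]
flap_handle [(0.61, [229.4, 343.4])]
pot_a_centre []
pot_a [(0.42, [300.6, 331.6])]
flap_hinge [(0.87, [226.7, 338.8])]
flap [(0.79, [229.0, 343.5])]
wrist [[371.6, 0.0, 322.6], [0.0, 371.6, 239.5], [0.0, 0.0, 1.0]] [[[0.0, 0.956, 0.292, -0.08], [-0.0, -0.292, 0.956, -0.154], [1.0, -0.001, 0.0, 0.0], [0.0, 0.0, 0.0, 1.0]]]
```

View pics/side0.png

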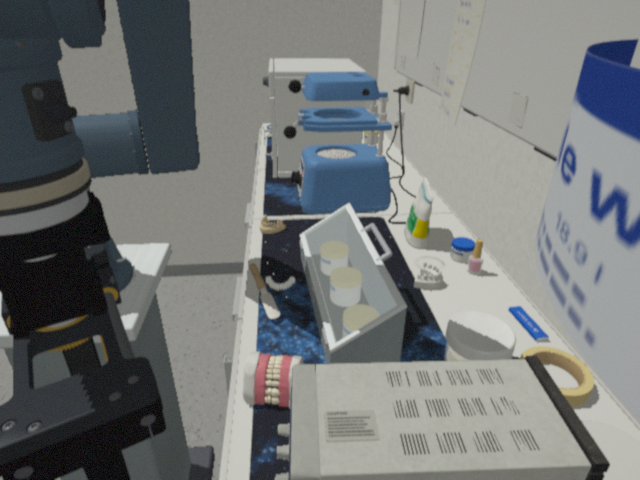

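View pics/top0.png

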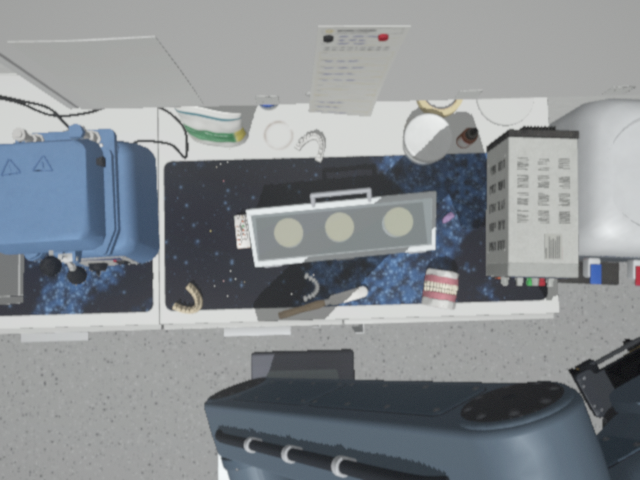

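```bash
cat > h.py <<'E'
from rig import robot
import numpy as np, cv2
from scipy.spatial.transform import Rotation as Ro
def ray(p,uv,z):
    K,R,t=p["K"],p["R"],p["t"]; C=-R.T@t
    d=R.T@np.linalg.inv(K)@np.array([uv[0],uv[1],1.]); return C+d*(z-C[2])/d[2]
def proj(p,X):
    c=p["R"]@np.asarray(X)+p["t"]; c=p["K"]@(c/c[2]); return c[:2]
def pose():
    o=robot.get_obs(); R=Ro.from_quat(o["tool_rot"]).as_matrix(); return o,np.array(o["position"]),R
def st():
    o,p,R=pose(); print("t",round(o["time"],2),"p",p.round(4),"x",R[:,0].round(3),"y",R[:,1].round(3),"z",R[:,2].round(3),"F",np.round(o["ft_force"],2),"M",np.round(o["moment"],3),"w",round(o["grip_width"],4),"q",np.round(o["q"],2))
E
python3 - <<'E'
from h import *
p=robot.camera("top")
im=p["img"][170:290,220:460,::-1]; cv2.imwrite("pics/topc.png",cv2.resize(im,None,fx=3.3,fy=3.3,interpolation=cv2.INTER_CUBIC))
for uv in [(289,233),(339,227),(397,221)]: print(ray(p,uv,.061).round(4))
for uv in [(312,192.5),(371,189)]: print(ray(p,uv,.134).round(4))
E
```

```text
[ 0.5244 -0.0074  0.061 ]
[ 0.534  -0.1109  0.061 ]
[ 0.5432 -0.2311  0.061 ]
[ 0.5968 -0.0575  0.134 ]
[ 0.6006 -0.1724  0.134 ]
```

View pics/topc.png

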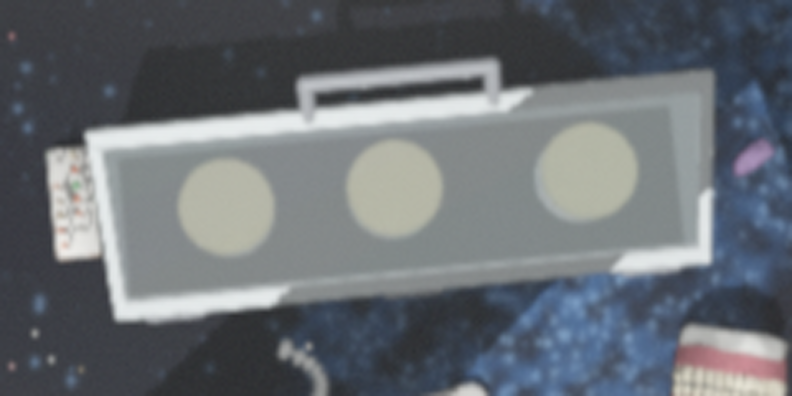

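```bash
python3 - <<'E'
from h import *
p=robot.camera("top")
f=lambda u,v,z: ray(p,(u/3.3+220-.35,v/3.3+170-.35),z)
H1,H2=f(303,80,.134),f(497,65,.134)
F1,F2=f(118,318,.05),f(711,262,.05)
P=[f(226,207,.061),f(394,188,.061),f(588,171,.061)]
for a in (H1,H2,F1,F2,*P): print(a.round(4))
for a,b in ((H1,H2),(F1,F2),(P[0],P[2])):
    d=a-b; print("len",np.linalg.norm(d).round(4),"yaw",np.degrees(np.arctan2(-d[0],d[1])).round(2))
for yaw in np.radians([3,4,5]):
    X=np.array([np.cos(yaw),np.sin(yaw),0]); print("centre from front",((F1+F2)/2+.055*X).round(4),"from handle",((H1+H2)/2-.069*X).round(4))
E
```

```text
[ 0.5941 -0.0564  0.134 ]
[ 0.5999 -0.171   0.134 ]
[0.4585 0.0644 0.05  ]
[ 0.4835 -0.3098  0.05  ]
[ 0.5258 -0.0057  0.061 ]
[ 0.5348 -0.111   0.061 ]
[ 0.5422 -0.2328  0.061 ]
len 0.1147 yaw 2.91
len 0.375 yaw 3.81
len 0.2277 yaw 4.13
centre from front [ 0.5259 -0.1198  0.05  ] from handle [ 0.5281 -0.1173  0.134 ]
centre from front [ 0.5259 -0.1189  0.05  ] from handle [ 0.5282 -0.1185  0.134 ]
centre from front [ 0.5258 -0.1179  0.05  ] from handle [ 0.5283 -0.1197  0.134 ]
```

```bash
python3 - <<'E'
from h import *
st()
E
```

```text
t 0.85 p [ 0.2779 -0.5598  0.2306] x [-0.896 -0.445  0.   ] y [-0. -0. -1.] z [ 0.445 -0.896  0.   ] F [ 0.03  0.27 -0.35] M [-0.022  0.003 -0.105] w 0.0869 q [-1.29  0.53  1.43 -0.    1.18 -0.18]
```

View pics/wrist0.png

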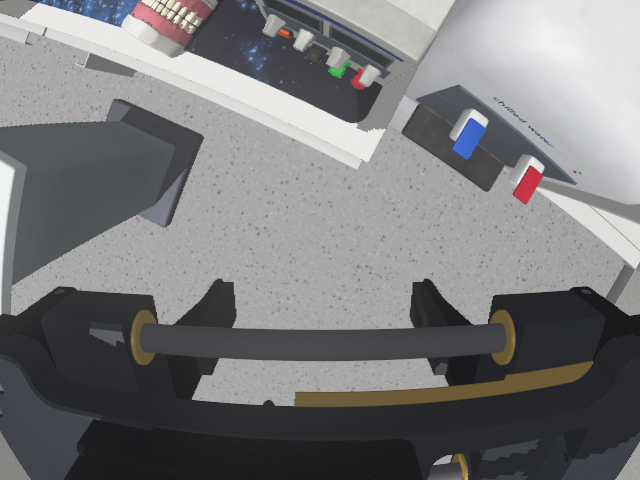

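```bash
python3 -m crank '[[[0,0,0,0,-0.05,0,0],[0,0,0,0,-0.05,0,0],[0,0,0,0,-0.05,0,0],[0,0,0,-0.0438,0,-0.0397,0],[0,0,0,-0.0438,0,-0.0397,0]]]' 30; python3 -m crank '[[[0,0,0,-0.0438,0,-0.0397,0],[0,0,0,-0.0438,0,-0.0397,0],[0,0,0,-0.0438,0,-0.0397,0],[0,0,0,-0.0438,0,-0.0397,0],[0,0,0,-0.0438,0,-0.0397,0]]]'
python3 -c "
from h import *
st()"
```

```text
time: 1.48
position: [0.3214, -0.449, 0.3813]
tool_rot: [0.161, -0.688, 0.689, -0.161]
ft_force: [0.7, 0.4, 0.2]
grip_width: 0.0447
time: 2.1
position: [0.4294, -0.1727, 0.3809]
tool_rot: [0.161, -0.688, 0.689, -0.162]
ft_force: [1.1, -0.1, -0.5]
grip_width: 0.0015
t 2.1 p [ 0.4294 -0.1727  0.3809] x [-0.896 -0.444 -0.001] y [ 0.001 -0.    -1.   ] z [ 0.444 -0.896  0.001] F [ 1.11 -0.06 -0.51] M [-0.081 -0.035 -0.009] w 0.0015 q [-0.62  0.14  1.6   0.    1.4   0.49]
```

```bash
python3 -m crank '[[[0,0,0,-0.0438,0,-0.0397,0],[0,-10.5,0,0,0,0,0],[0,-10.5,0,0,0,0,0],[0,-10.5,0,0,0,0,0],[0,-10.5,0,0,0,0,0]]]'; python3 -m crank '[[[0,-10.5,0,0,0,0,0],[0,-10.5,0,0,0,0,0],[0,-10.5,0,0,0,0,0],[0,-10.5,0,0,0,0,0],[0,-10.5,0,0,0,0,0]]]'
python3 -m crank '[[[0,-10.5,0,0,0,0,0],[0,-10.5,0,0,0,0,0],[0,-10.5,0,0,0,0,0],[0,-10.5,0,0,0,0,0],[0,-10.5,0,0,0,0,0]]]'
python3 - <<'E'
from h import *
st()
p=robot.camera("wrist");cv2.imwrite("pics/w1.png",p["img"][:,:,::-1])
E
```

```text
time: 2.72
position: [0.4505, -0.1193, 0.3807]
tool_rot: [0.399, -0.583, 0.584, -0.399]
ft_force: [0.3, 0.1, -0.7]
grip_width: -0.0001
time: 3.35
position: [0.4504, -0.1194, 0.3806]
tool_rot: [-0.616, 0.347, -0.347, 0.616]
ft_force: [-0.0, 0.3, -0.1]
grip_width: 0.0003
time: 3.98
position: [0.4504, -0.1194, 0.3806]
tool_rot: [0.706, -0.038, 0.039, -0.706]
ft_force: [-0.8, -0.7, -0.9]
grip_width: 0.0003
t 3.98 p [ 0.4504 -0.1194  0.3806] x [ 0.994 -0.109  0.   ] y [ 0. -0. -1.] z [ 0.109  0.994 -0.   ] F [-0.76 -0.66 -0.86] M [ 0.095 -0.185  0.008] w 0.0003 q [-0.5   0.15  1.59  0.    1.4  -1.96]
```

View pics/w1.png

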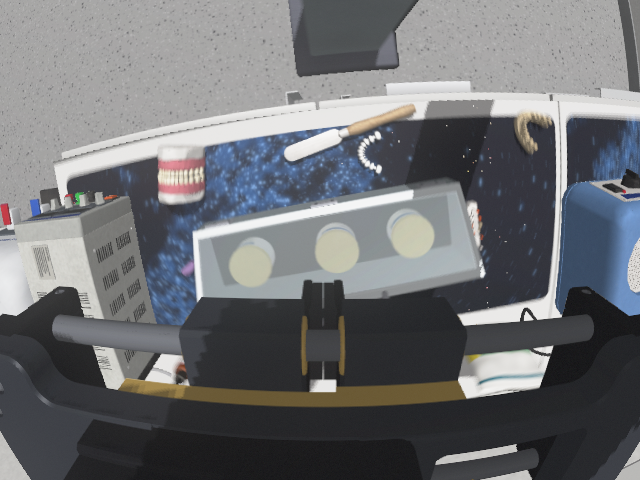

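```bash
cat >> h.py <<'E'
def wray(p,pos,R,uv,z):
    K=p["K"]; d=np.array([(uv[0]-K[0,2]),(uv[1]-K[1,2])])/K[0,0]; th=np.linalg.norm(d); n=np.r_[np.sin(th)*d/th,np.cos(th)]
    T=p["T_tool_cam"]; D=R@T[:3,:3]@n; C=R@T[:3,3]+pos
    return C+D*(z-C[2])/D[2]
def wproj(p,pos,R,X):
    T=p["T_tool_cam"]; c=T[:3,:3].T@(R.T@(np.asarray(X)-pos)-T[:3,3]); r=np.linalg.norm(c[:2]); th=np.arctan2(r,c[2])
    return p["K"][:2,2]+p["K"][0,0]*th*c[:2]/r
B=np.array([.527,-.1185,0.]); YAW=np.radians(3.8)
def box(x,y,z): c,s=np.cos(YAW),np.sin(YAW); return B+np.array([c*x-s*y,s*x+c*y,z])
def tobox(P): c,s=np.cos(YAW),np.sin(YAW); d=np.asarray(P)-B; return np.array([c*d[0]+s*d[1],-s*d[0]+c*d[1],d[2]])
def go(X,R2=None,n=None):
    "print tool-axis shift from now to X (tool yaw kept)"
    o,p,R=pose(); d=R.T@(np.asarray(X)-p); print("shift tool",d.round(4),"norm",np.linalg.norm(d).round(3),"rows>=",int(np.ceil(np.linalg.norm(d)/.0625)))
    return d
def des(tilt=0,yaw=YAW):
    "tool x=+X box, y down, tilted so that body leans to robot"
    t=np.radians(tilt);c,s=np.cos(yaw),np.sin(yaw);X=np.array([c,s,0]);Z=np.array([0,0,1.])
    y=-np.cos(t)*Z+np.sin(t)*X; x=np.cos(t)*X+np.sin(t)*Z; return np.c_[x,y,np.cross(x,y)]
def turn(R2):
    o,p,R=pose(); print("turn tool deg",np.degrees(Ro.from_matrix(R.T@R2).as_rotvec()).round(2))
E
python3 - <<'E'
from h import *
o,pos,R=pose(); p=robot.camera("wrist")
for uv in [(251,265),(338,250),(412,235)]: print(wray(p,pos,R,uv,.061).round(4))
print(wray(p,pos,R,(194,228),.05).round(4),wray(p,pos,R,(462,181),.05).round(4), 'model',box(-.055,-.187,.05),box(-.055,.187,.05))
turn(des(0)); turn(des(15)); st()
E
```

```text
[ 0.5404 -0.2291  0.061 ]
[ 0.531  -0.1078  0.061 ]
[ 0.5206 -0.0058  0.061 ]
[ 0.4816 -0.3055  0.05  ] [0.4541 0.0721 0.05  ] model [ 0.48451414 -0.30873394  0.05      ] [0.4597277  0.06444381 0.05      ]
turn tool deg [ 1.000e-02 -1.041e+01  1.000e-02]
turn tool deg [  1.37 -10.35 -14.95]
t 4.08 p [ 0.4505 -0.1194  0.3806] x [ 0.993 -0.115  0.   ] y [ 0. -0. -1.] z [ 0.115  0.993 -0.   ] F [-0.11 -0.22  0.06] M [ 0.117 -0.151 -0.019] w 0.0006 q [-0.5   0.15  1.59  0.    1.4  -1.96]
```

```bash
python3 -m crank '[[[0,-10.4,0,0,0,0,0],[0,0,-7.5,0,0,0,0],[0,0,-7.5,0,0,0,0],[0,0,0,0.0335,0.0453,-0.001,0],[0,0,0,0.0335,0.0453,-0.001,0]]]'; python3 -m crank '[[[0,0,0,0.0335,0.0453,-0.001,0],[0,0,0,0.0335,0.0453,-0.001,0],[0,0,0,0,0,0,0],[0,0,0,0,0,0,0],[0,0,0,0,0,0,0]]]'
python3 - <<'E'
from h import *
st()
o,pos,R=pose(); print(tobox(pos)); go(box(.100,0,.128))
p=robot.camera("side");cv2.imwrite("pics/s2.png",p["img"][:,:,::-1])
p=robot.camera("top");cv2.imwrite("pics/t2.png",p["img"][:,:,::-1])
E
```

```text
time: 4.7
position: [0.5396, -0.1163, 0.3113]
tool_rot: [-0.698, -0.115, -0.072, 0.703]
ft_force: [0.5, -0.1, 0.4]
grip_width: 0.0006
time: 5.32
position: [0.6264, -0.112, 0.2421]
tool_rot: [-0.698, -0.116, -0.07, 0.703]
ft_force: [0.5, 0.5, 0.1]
grip_width: 0.0003
t 5.33 p [ 0.6264 -0.112   0.2421] x [0.963 0.063 0.261] y [ 0.26   0.016 -0.965] z [-0.065  0.998 -0.001] F [0.49 0.54 0.14] M [ 0.074  0.007 -0.042] w 0.0003 q [-0.41  0.44  1.59  0.15  0.88 -2.13]
[ 9.96377087e-02 -1.14438812e-04  2.42073220e-01]
shift tool [-0.0294  0.1102  0.0002] norm 0.114 rows>= 2
```

View pics/s2.png

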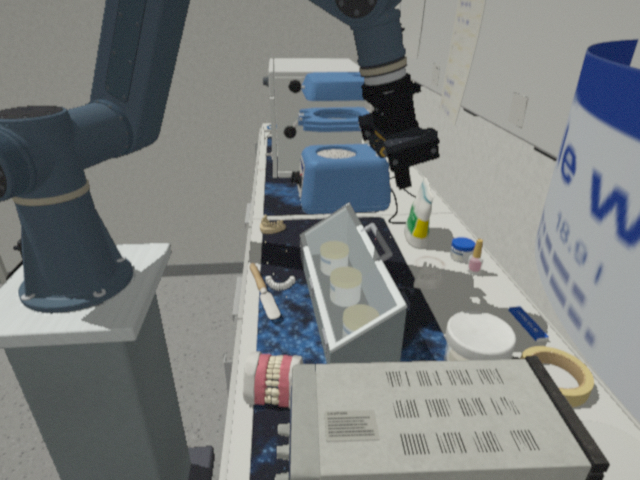

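```bash
python3 -m crank '[[[0,0,0,-0.0107,0.040,0,0],[0,0,0,-0.0107,0.040,0,0],[0,0,0,-0.0107,0.040,0,0],[0,0,0,0,0,0,0],[0,0,0,0,0,0,0]]]'
python3 - <<'E'
from h import *
st()
p=robot.camera("side");cv2.imwrite("pics/s3.png",cv2.resize(p["img"][180:330,260:460,::-1],None,fx=4,fy=4))
E
```

```text
time: 6.05
position: [0.628, -0.1125, 0.1181]
tool_rot: [-0.698, -0.117, -0.07, 0.703]
ft_force: [0.4, -0.1, 0.9]
grip_width: 0.0009
t 6.05 p [ 0.628  -0.1125  0.1181] x [0.963 0.064 0.262] y [ 0.261  0.016 -0.965] z [-0.066  0.998 -0.002] F [ 0.42 -0.05  0.9 ] M [ 0.084 -0.008 -0.038] w 0.0009 q [-0.41  0.62  1.7   0.21  0.6  -2.21]
```

View pics/s3.png

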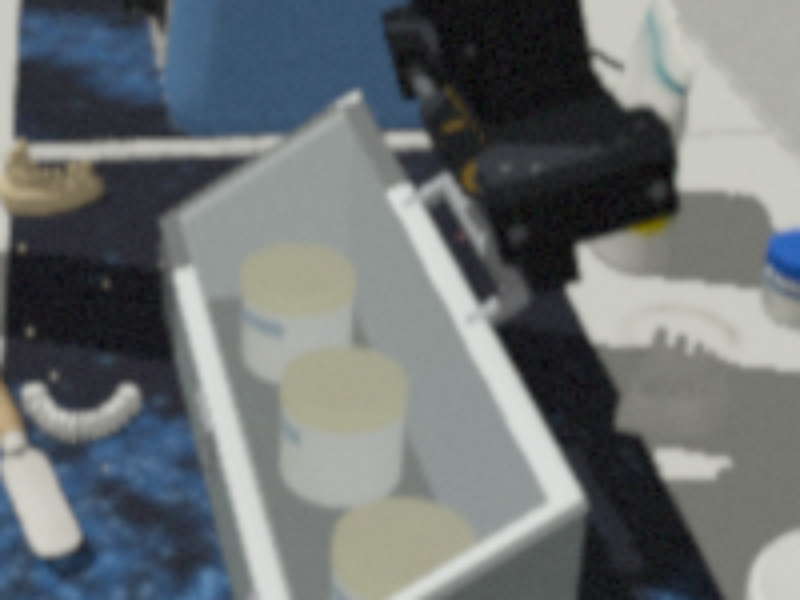

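```bash
python3 -m crank '[[[0,0,0,-0.0106,-0.0028,0,0],[0,0,0,-0.0102,-0.0198,0,0],[0,0,0,-0.0102,-0.0198,0,0],[0,0,0,-0.0132,-0.0144,0,0],[0,0,0,-0.0132,-0.0144,0,0]]]'
python3 - <<'E'
from h import *
st();print(tobox(pose()[1]))
p=robot.camera("side");cv2.imwrite("pics/s4.png",cv2.resize(p["img"][130:330,260:460,::-1],None,fx=3,fy=3))
E
```

```text
time: 6.72
position: [0.5542, -0.1175, 0.1726]
tool_rot: [-0.698, -0.118, -0.071, 0.702]
ft_force: [2.2, -0.8, 3.6]
grip_width: 0.0005
t 6.72 p [ 0.5542 -0.1175  0.1726] x [0.962 0.064 0.264] y [ 0.264  0.014 -0.964] z [-0.066  0.998 -0.003] F [ 2.15 -0.81  3.63] M [ 0.055 -0.358 -0.038] w 0.0005 q [-0.48  0.45  1.83  0.23  0.64 -2.29]
[ 0.02723797 -0.00079424  0.17262813]
```

View pics/s4.png

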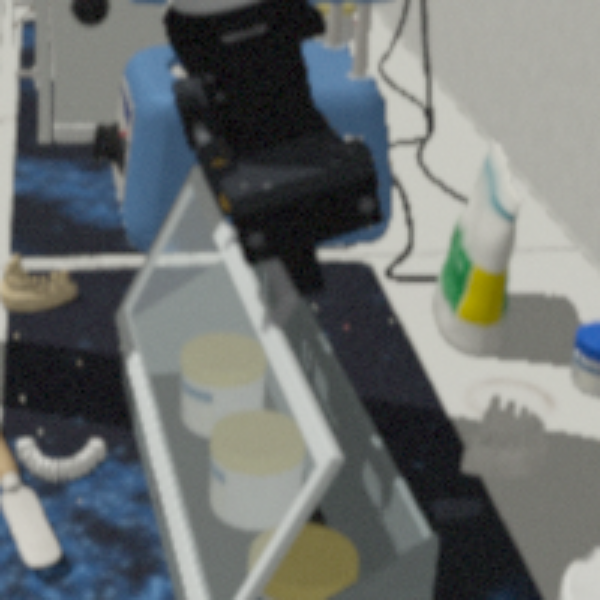

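```bash
python3 -m crank '[[[0,0,0,-0.0163,-0.0106,0,0],[0,0,0,-0.0163,-0.0106,0,0],[0,0,0,-0.0187,-0.0055,0,0],[0,0,0,-0.0187,-0.0055,0,0],[0,0,0,-0.0261,-0.0029,0,0]]]'
python3 - <<'E'
from h import *
st();print(tobox(pose()[1]))
p=robot.camera("side");cv2.imwrite("pics/s5.png",cv2.resize(p["img"][130:330,210:460,::-1],None,fx=3,fy=3))
E
```

```text
time: 7.4
position: [0.4493, -0.1229, 0.1785]
tool_rot: [-0.697, -0.115, -0.068, 0.704]
ft_force: [0.1, 0.2, 0.4]
grip_width: 0.0005
t 7.4 p [ 0.4493 -0.1229  0.1785] x [0.964 0.064 0.257] y [ 0.257  0.018 -0.966] z [-0.067  0.998  0.001] F [0.1  0.22 0.42] M [ 0.071 -0.058  0.028] w 0.0005 q [-0.62  0.34  2.05  0.31  0.57 -2.5 ]
[-0.07778646  0.00072012  0.17853842]
```

View pics/s5.png

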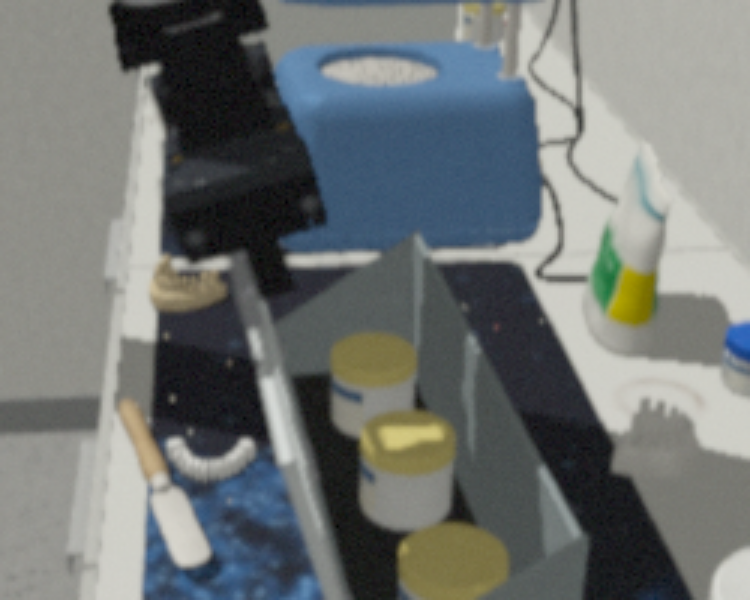

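```bash
python3 -m crank '[[[0,0,0,0.0,-0.03,0,0],[0,0,0,0.033,-0.012,0.002,0],[0,0,0,0.033,-0.012,0.002,92],[0,0,7.5,0.033,-0.012,0.002,92],[0,0,7.5,0,0,0,92]]]'
python3 - <<'E'
from h import *
p=robot.camera("top");cv2.imwrite("pics/t5.png",cv2.resize(p["img"][150:320,200:460,::-1],None,fx=3,fy=3))
st();print(tobox(pose()[1]));turn(des(0))
E
```

```text
time: 8.07
position: [0.5307, -0.1126, 0.27]
tool_rot: [0.708, 0.023, -0.024, -0.706]
ft_force: [-0.4, 0.5, 0.2]
grip_width: 0.0228
t 8.12 p [ 0.5324 -0.1128  0.2691] x [ 0.998  0.067 -0.003] y [-0.003 -0.002 -1.   ] z [-0.067  0.998 -0.002] F [ 3.88 -1.15  0.02] M [ 0.106 -0.351 -0.016] w 0.0271 q [-0.41  0.37  1.59 -0.    1.18 -2.05]
[0.00577447 0.00531596 0.26907   ]
turn tool deg [ 0.12  0.04 -0.17]
```

View pics/t5.png

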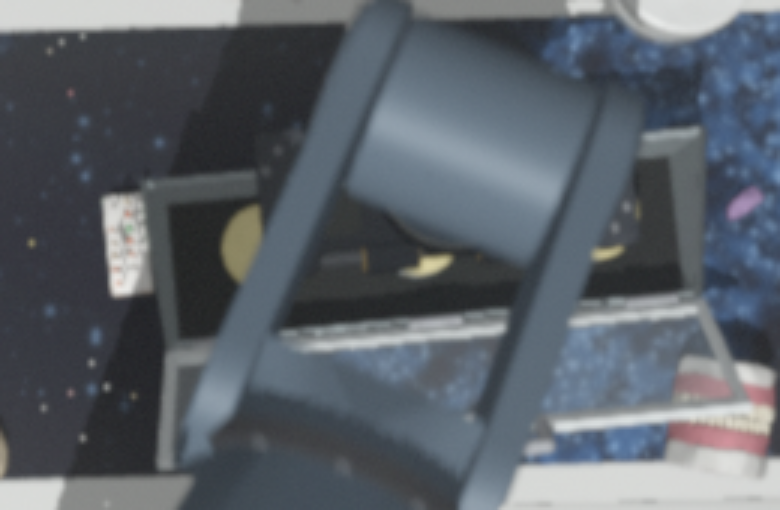

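```bash
python3 -m crank '[[[0,0,0,0,0,0,92],[0,0,0,0,0,0,92],[0,0,0,0,0,0,92],[0,0,0,0,0,0,92],[0,0,0,0,0,0,92]]]'
python3 - <<'E'
from h import *
o,pos,R=pose()
p=robot.camera("wrist");cv2.imwrite("pics/w5.png",p["img"][:,:,::-1])
st()
for d in robot.spot_in(p,"pot_a"): print(d["conf"],d["at"],wray(p,pos,R,d["at"][::-1],.05))
E
```

```text
time: 8.75
position: [0.5291, -0.1124, 0.2684]
tool_rot: [-0.707, -0.023, 0.023, 0.707]
ft_force: [0.7, 0.2, 0.3]
grip_width: 0.0753
t 8.8 p [ 0.5292 -0.1124  0.2684] x [0.998 0.066 0.   ] y [ 0. -0. -1.] z [-0.066  0.998 -0.   ] F [-0.05  0.89 -0.28] M [ 0.176 -0.117  0.009] w 0.0772 q [-0.42  0.37  1.6   0.    1.17 -2.05]
0.68 [209.2, 421.4] [ 0.52229286 -0.0094151   0.05      ]
0.68 [212.2, 327.3] [ 0.53267729 -0.10775852  0.05      ]
0.62 [213.2, 212.2] [ 0.54085141 -0.22915607  0.05      ]
```

View pics/w5.png

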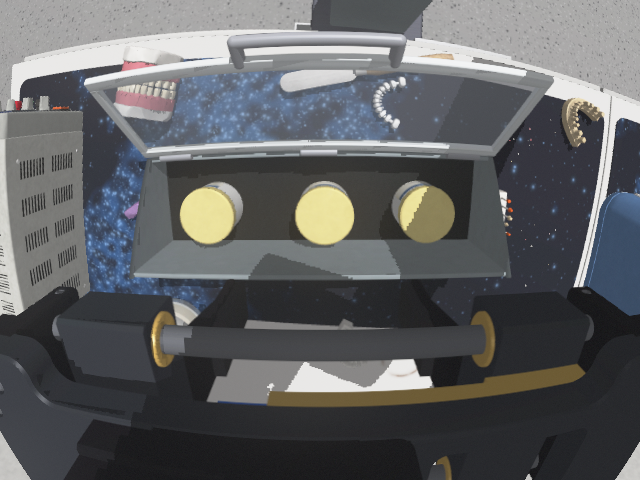

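```bash
python3 - <<'E'
from h import *
o,pos,R=pose()
p=robot.camera("wrist")
hsv=cv2.cvtColor(p["img"],cv2.COLOR_RGB2HSV); m=cv2.inRange(hsv,(20,50,70),(40,255,255)); m[280:]=0;m[:170]=0
n,l,s,c=cv2.connectedComponentsWithStats(m)
for i in range(1,n):
    if s[i,4]>500:
        x,y,w,h,a=s[i]; uv=(x+w/2-.5,y+h/2-.5); P=wray(p,pos,R,uv,.061); print(uv,(w,h),P.round(4),tobox(P).round(4))
for uv in [(166,158),(473,158)]: print("front inner", tobox(wray(p,pos,R,uv,.05)).round(4))
for uv in [(134,276),(510,276)]: print("back outer?", tobox(wray(p,pos,R,uv,.115)).round(4))
E
```

```text
(np.float64(324.0), np.float64(214.5)) (np.int32(61), np.int32(60)) [ 0.533  -0.1112  0.061 ] [0.0064 0.0069 0.061 ]
(np.float64(426.0), np.float64(213.5)) (np.int32(57), np.int32(58)) [ 0.5244 -0.0071  0.061 ] [0.0047 0.1113 0.061 ]
(np.float64(207.0), np.float64(214.5)) (np.int32(57), np.int32(58)) [ 0.54   -0.2315  0.061 ] [ 0.0055 -0.1137  0.061 ]
front inner [-0.0544 -0.1601  0.05  ]
front inner [-0.0538  0.1639  0.05  ]
back outer? [ 0.0535 -0.1801  0.115 ]
back outer? [0.0536 0.1896 0.115 ]
```

```bash
python3 -m crank '[[[0,0,0,0.003,0.053,0.001,92],[0,0,0,0,0.053,0,92],[0,0,0,0,0.053,0,92],[0,0,0,0,0.054,0,92],[0,0,0,0,0,0,92]]]'
python3 - <<'E'
from h import *
st();print(tobox(pose()[1]))
E
python3 -m crank '[[[0,0,0,0,0,0,60],[0,0,0,0,0,0,50],[0,0,0,0,0,0,50],[0,0,0,0,0,0,50],[0,0,0,0,0,0,50]]]' 30
python3 - <<'E'
from h import *
st();print(tobox(pose()[1]))
p=robot.camera("side");cv2.imwrite("pics/s6.png",cv2.resize(p["img"][150:350,210:460,::-1],None,fx=3,fy=3))
E
```

```text
time: 9.52
position: [0.5291, -0.1097, 0.0513]
tool_rot: [-0.705, -0.02, 0.027, 0.708]
ft_force: [-0.3, 0.2, 0.6]
grip_width: 0.0804
t 9.53 p [ 0.5291 -0.1097  0.0513] x [ 0.998  0.066 -0.01 ] y [-0.01   0.004 -1.   ] z [-0.066  0.998  0.005] F [-0.31  0.17  0.59] M [ 0.08  -0.126 -0.051] w 0.0804 q [-0.41  0.69  1.77  0.    0.69 -2.05]
[0.00264825 0.00863647 0.05128763]
time: 10.15
position: [0.5337, -0.1113, 0.0578]
tool_rot: [0.707, 0.025, -0.022, -0.706]
ft_force: [-0.8, 1.1, 8.2]
grip_width: 0.0582
t 10.15 p [ 0.5337 -0.1113  0.0578] x [0.998 0.066 0.004] y [ 0.004 -0.001 -1.   ] z [-0.066  0.998 -0.002] F [-0.83  1.11  8.19] M [ 0.417 -0.055 -0.012] w 0.0582 q [-0.41  0.68  1.77  0.    0.68 -2.05]
[0.00717082 0.00669779 0.05775932]
```

View pics/s6.png

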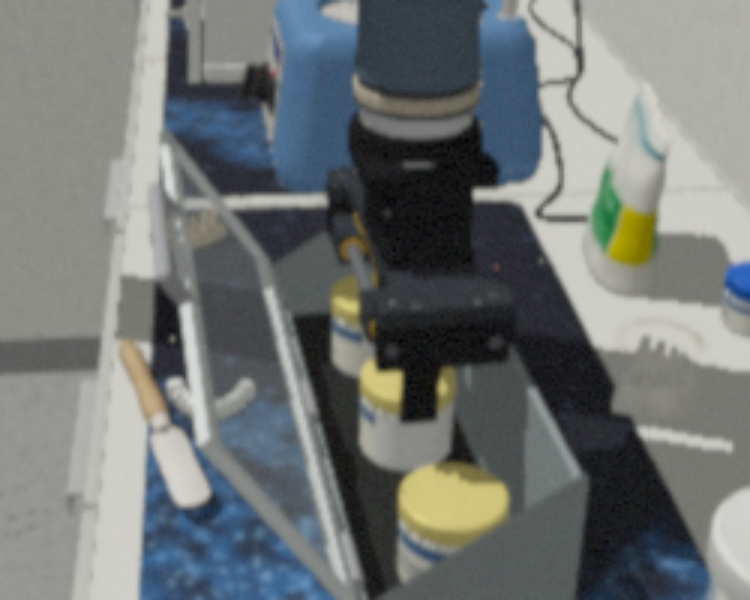

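```bash
python3 - <<'E'
from h import *
for i in range(3):
    robot.camera("side"); st()
E
```

```text
t 10.25 p [ 0.5337 -0.1114  0.0577] x [0.998 0.066 0.004] y [ 0.004 -0.001 -1.   ] z [-0.066  0.998 -0.002] F [-0.15  0.76  7.44] M [ 0.412 -0.058 -0.058] w 0.0579 q [-0.41  0.68  1.77  0.    0.68 -2.05]
t 10.3 p [ 0.5337 -0.1114  0.0578] x [0.998 0.066 0.004] y [ 0.004 -0.001 -1.   ] z [-0.066  0.998 -0.002] F [0.37 1.87 7.82] M [ 0.442 -0.072  0.018] w 0.0582 q [-0.41  0.68  1.77  0.    0.69 -2.05]
t 10.35 p [ 0.5337 -0.1114  0.0578] x [0.998 0.066 0.004] y [ 0.004 -0.001 -1.   ] z [-0.066  0.998 -0.002] F [0.12 0.93 7.21] M [ 0.352 -0.029 -0.044] w 0.0585 q [-0.41  0.68  1.77  0.    0.69 -2.05]
```

```bash
cat >> h.py <<'E'
def weigh(n=10):
    F=[];M=[];T=[]
    for i in range(n):
        robot.camera("side"); o=robot.get_obs(); F.append(o["ft_force"]);M.append(o["moment"]);T.append(o["joint_torque"])
    print("F",np.mean(F,0).round(3),"sd",np.std(F,0).round(2),"M",np.mean(M,0).round(3),"T",np.mean(T,0).round(2)); st(); print("box",tobox(pose()[1]).round(4))
E
python3 -m crank '[[[0,0,0,0,-0.02,0,50],[0,0,0,0,-0.02,0,50],[0,0,0,0,-0.02,0,50],[0,0,0,0,0,0,50],[0,0,0,0,0,0,50]]]'
python3 - <<'E'
from h import *
robot.camera("side");weigh(12)
p=robot.camera("side");cv2.imwrite("pics/s7.png",cv2.resize(p["img"][150:350,210:460,::-1],None,fx=3,fy=3))
E
```

```text
time: 10.98
position: [0.5319, -0.1109, 0.1152]
tool_rot: [-0.707, -0.023, 0.024, 0.707]
ft_force: [-0.3, 0.2, -2.6]
grip_width: 0.0583
F [ 0.016 -0.106 -1.939] sd [0.44 0.5  0.51] M [ 0.12  -0.134  0.015] T [ 1.000e-02 -4.154e+01 -1.189e+01 -5.000e-02  5.000e-02  0.000e+00]
t 11.62 p [ 0.5323 -0.111   0.1152] x [ 0.998  0.066 -0.   ] y [-0.  0. -1.] z [-0.066  0.998  0.   ] F [ 0.33  0.12 -2.41] M [ 0.126 -0.182 -0.002] w 0.0585 q [-0.41  0.59  1.74 -0.    0.82 -2.05]
box [0.0058 0.0071 0.1152]
```

View pics/s7.png

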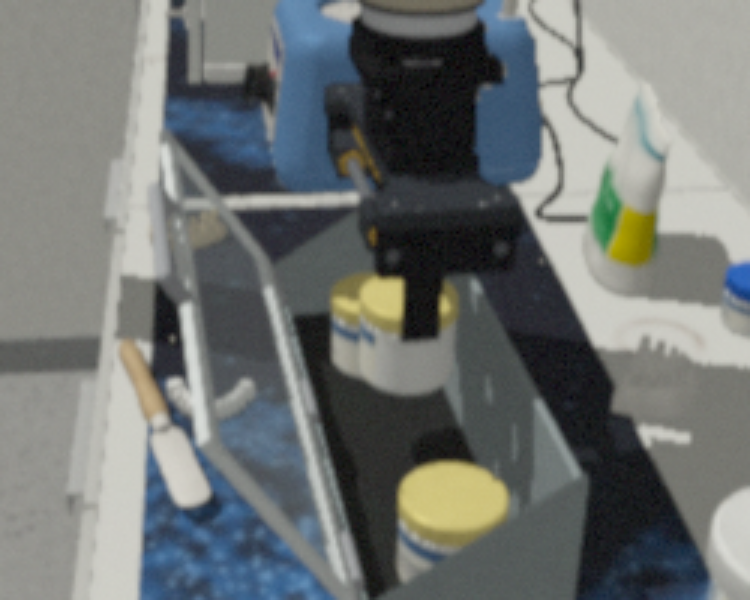

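```bash
python3 -m crank '[[[0,0,0,0,0.019,0,50],[0,0,0,0,0.019,0,50],[0,0,0,0,0.018,0,50],[0,0,0,0,0.001,0,50],[0,0,0,0,0,0,50]]]'
python3 -m crank '[[[0,0,0,0,0,0,92],[0,0,0,0,0,0,92],[0,0,0,0,0,0,92],[0,0,0,0,-0.02,0,92],[0,0,0,0,-0.05,0,92]]]'
python3 - <<'E'
from h import *
robot.camera("side");weigh(6)
go(box(.005,.111,.127))
E
```

```text
time: 12.3
position: [0.5324, -0.1111, 0.0586]
tool_rot: [-0.707, -0.023, 0.024, 0.707]
ft_force: [-0.6, 0.4, -2.0]
grip_width: 0.0583
time: 12.92
position: [0.5307, -0.1104, 0.1273]
tool_rot: [-0.706, -0.022, 0.025, 0.708]
ft_force: [0.4, -0.3, 0.5]
grip_width: 0.0796
F [-0.159  0.111 -0.044] sd [0.42 0.77 0.45] M [ 0.094 -0.133  0.008] T [  0.06 -40.79 -12.29  -0.05   0.11   0.  ]
t 13.28 p [ 0.5315 -0.1107  0.1274] x [ 0.998  0.066 -0.002] y [-0.002  0.001 -1.   ] z [-0.066  0.998  0.001] F [ 0.04  1.26 -0.58] M [ 0.073 -0.097  0.02 ] w 0.0803 q [-0.41  0.57  1.73 -0.    0.85 -2.05]
box [0.005  0.0075 0.1274]
shift tool [0.     0.0005 0.1035] norm 0.104 rows>= 2
```

```bash
python3 -m crank '[[[0,0,0,0,0,0.0345,92],[0,0,0,0,0,0.0345,92],[0,0,0,0,0,0.0345,92],[0,0,0,0,0,0,92],[0,0,0,0,0,0,92]]]'
python3 - <<'E'
from h import *
o,pos,R=pose()
p=robot.camera("wrist");cv2.imwrite("pics/w6.png",p["img"][:,:,::-1])
st();go(box(.005,.111,.056))
E
```

```text
time: 13.9
position: [0.5253, -0.0081, 0.1276]
tool_rot: [0.707, 0.023, -0.024, -0.707]
ft_force: [0.5, -0.8, 1.1]
grip_width: 0.08
t 13.95 p [ 0.5256 -0.0085  0.1278] x [ 0.998  0.066 -0.001] y [-0.001 -0.    -1.   ] z [-0.066  0.998 -0.   ] F [ 0.8  -0.08 -0.19] M [ 0.124 -0.11  -0.042] w 0.0803 q [-0.23  0.55  1.78 -0.    0.82 -1.87]
shift tool [-0.0008  0.0718  0.0012] norm 0.072 rows>= 2
```

View pics/w6.png

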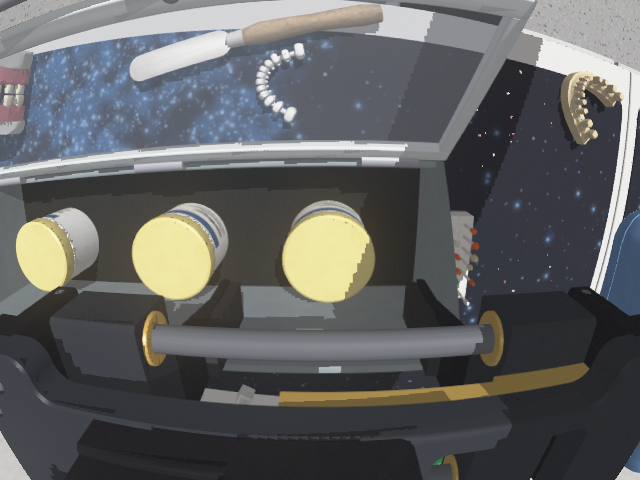

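```bash
python3 -m crank '[[[0,0,0,-0.001,0.03,0.001,92],[0,0,0,0,0.03,0,92],[0,0,0,0,0.0115,0,92],[0,0,0,0,0,0,92],[0,0,0,0,0,0,50]]]'
python3 -m crank '[[[0,0,0,0,0,0,50],[0,0,0,0,0,0,50],[0,0,0,0,0,0,50],[0,0,0,0,0,0,50],[0,0,0,0,0,0,50]]]'
python3 -c "
from h import *
st()"
python3 -m crank '[[[0,0,0,0,-0.02,0,50],[0,0,0,0,-0.02,0,50],[0,0,0,0,-0.02,0,50],[0,0,0,0,0,0,50],[0,0,0,0,0,0,50]]]'
python3 - <<'E'
from h import *
robot.camera("side");weigh(12)
p=robot.camera("side");cv2.imwrite("pics/s8.png",cv2.resize(p["img"][150:350,210:460,::-1],None,fx=3,fy=3))
E
```

```text
time: 14.58
position: [0.5252, -0.0073, 0.0576]
tool_rot: [0.707, 0.024, -0.023, -0.707]
ft_force: [-0.5, -0.7, 0.3]
grip_width: 0.0757
time: 15.2
position: [0.5247, -0.0068, 0.0576]
tool_rot: [0.707, 0.024, -0.023, -0.707]
ft_force: [-0.4, 0.2, 6.8]
grip_width: 0.0579
t 15.2 p [ 0.5247 -0.0068  0.0576] x [0.998 0.066 0.001] y [ 0.001 -0.    -1.   ] z [-0.066  0.998 -0.   ] F [-0.45  0.17  6.79] M [0.377 0.02  0.027] w 0.0579 q [-0.23  0.67  1.82  0.    0.65 -1.86]
time: 15.82
position: [0.5238, -0.0068, 0.1161]
tool_rot: [-0.707, -0.023, 0.024, 0.707]
ft_force: [0.4, -0.3, -1.3]
grip_width: 0.0581
F [-0.238 -0.082 -1.627] sd [0.46 0.33 0.32] M [ 0.106 -0.135 -0.007] T [  0.   -39.69 -11.21  -0.04   0.06   0.  ]
t 16.48 p [ 0.5244 -0.0068  0.1168] x [0.998 0.066 0.   ] y [ 0.  0. -1.] z [-0.066  0.998  0.   ] F [-0.32  0.43 -1.81] M [ 0.191 -0.098 -0.018] w 0.058 q [-0.23  0.56  1.79  0.    0.79 -1.86]
box [0.0048 0.1116 0.1168]
```

View pics/s8.png

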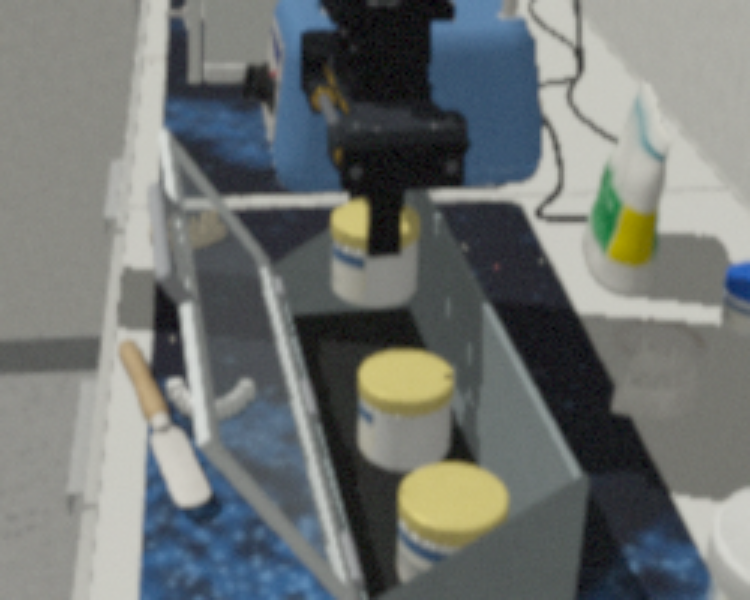

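```bash
python3 -m crank '[[[0,0,0,0,0.02,0,50],[0,0,0,0,0.02,0,50],[0,0,0,0,0.018,0,50],[0,0,0,0,0.0015,0,50],[0,0,0,0,0,0,50]]]'
python3 -m crank '[[[0,0,0,0,0,0,92],[0,0,0,0,0,0,92],[0,0,0,0,0,0,92],[0,0,0,0,-0.02,0,92],[0,0,0,0,-0.05,0,92]]]'
python3 - <<'E'
from h import *
robot.camera("side");weigh(4)
go(box(.0055,-.114,.127))
E
```

```text
time: 17.15
position: [0.5244, -0.0068, 0.0575]
tool_rot: [-0.707, -0.023, 0.023, 0.707]
ft_force: [-0.5, -0.3, -1.8]
grip_width: 0.0581
time: 17.77
position: [0.5227, -0.0066, 0.1263]
tool_rot: [-0.706, -0.022, 0.025, 0.707]
ft_force: [1.1, -0.8, 0.6]
grip_width: 0.0796
F [ 0.477 -0.011 -0.056] sd [0.82 0.43 0.57] M [ 0.113 -0.13   0.001] T [  0.08 -39.46 -11.68  -0.04   0.16   0.  ]
t 18.02 p [ 0.524  -0.0067  0.1273] x [ 0.998  0.066 -0.   ] y [-0.  0. -1.] z [-0.066  0.998  0.   ] F [ 0.89 -0.71 -0.11] M [ 0.121 -0.114 -0.011] w 0.0803 q [-0.23  0.55  1.78  0.    0.81 -1.86]
box [0.0045 0.1117 0.1273]
shift tool [ 0.001   0.0003 -0.2257] norm 0.226 rows>= 4
```

```bash
python3 -m crank '[[[0,0,0,0.001,0,-0.0452,92],[0,0,0,0,0,-0.0452,92],[0,0,0,0,0,-0.0452,92],[0,0,0,0,0,-0.0452,92],[0,0,0,0,0,-0.0452,92]]]'
python3 -m crank '[[[0,0,0,0,0,0,92],[0,0,0,0,0,0,92],[0,0,0,0,0,0,92],[0,0,0,0,0,0,92],[0,0,0,0,0,0,92]]]'
python3 - <<'E'
from h import *
o,pos,R=pose()
p=robot.camera("wrist");cv2.imwrite("pics/w7.png",p["img"][:,:,::-1])
st();go(box(.0055,-.114,.056))
E
```

```text
time: 18.65
position: [0.5393, -0.2331, 0.1254]
tool_rot: [-0.706, -0.022, 0.024, 0.708]
ft_force: [-0.2, -0.1, 0.2]
grip_width: 0.0801
time: 19.27
position: [0.5405, -0.2315, 0.1274]
tool_rot: [-0.707, -0.024, 0.024, 0.707]
ft_force: [-0.6, -0.6, 0.7]
grip_width: 0.0803
t 19.32 p [ 0.5405 -0.2317  0.1274] x [0.998 0.067 0.   ] y [ 0. -0. -1.] z [-0.067  0.998 -0.   ] F [-0.43  0.74 -0.24] M [ 0.082 -0.093  0.013] w 0.0801 q [-0.59  0.61  1.62  0.    0.91 -2.23]
shift tool [-0.0005  0.0714 -0.0002] norm 0.071 rows>= 2
```

View pics/w7.png

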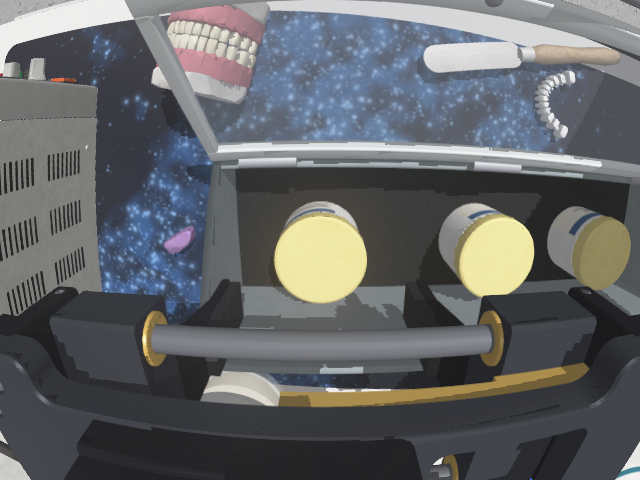

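```bash
python3 -m crank '[[[0,0,0,-0.0005,0.03,0,92],[0,0,0,0,0.03,0,92],[0,0,0,0,0.0115,0,92],[0,0,0,0,0,0,92],[0,0,0,0,0,0,50]]]'
python3 -m crank '[[[0,0,0,0,0,0,50],[0,0,0,0,0,0,50],[0,0,0,0,0,0,50],[0,0,0,0,0,0,50],[0,0,0,0,0,0,50]]]' 40
python3 -c "
from h import *
st()"
python3 -m crank '[[[0,0,0,0,-0.02,0,50],[0,0,0,0,-0.02,0,50],[0,0,0,0,-0.02,0,50],[0,0,0,0,0,0,50],[0,0,0,0,0,0,50]]]'
python3 - <<'E'
from h import *
robot.camera("side");weigh(8)
p=robot.camera("side");cv2.imwrite("pics/s9.png",cv2.resize(p["img"][150:350,210:460,::-1],None,fx=3,fy=3))
E
```

```text
time: 19.95
position: [0.5406, -0.2328, 0.0568]
tool_rot: [0.707, 0.024, -0.023, -0.706]
ft_force: [0.3, -0.8, -0.5]
grip_width: 0.0756
time: 20.58
position: [0.5404, -0.2327, 0.0566]
tool_rot: [0.707, 0.024, -0.023, -0.706]
ft_force: [-1.0, 0.0, 5.6]
grip_width: 0.057
t 20.57 p [ 0.5404 -0.2327  0.0566] x [0.998 0.067 0.001] y [ 0.001 -0.001 -1.   ] z [-0.067  0.998 -0.001] F [-0.96  0.05  5.63] M [ 0.037 -0.069  0.034] w 0.057 q [-0.6   0.72  1.66 -0.    0.76 -2.23]
time: 21.2
position: [0.5389, -0.2317, 0.1146]
tool_rot: [-0.706, -0.023, 0.024, 0.707]
ft_force: [-0.3, 0.1, -3.4]
grip_width: 0.0577
F [ 0.227  0.168 -3.919] sd [0.48 0.36 0.29] M [ 0.115 -0.124 -0.001] T [ 1.000e-02 -4.580e+01 -1.364e+01 -6.000e-02  4.000e-02  0.000e+00]
t 21.65 p [ 0.5398 -0.2323  0.1156] x [ 0.998  0.066 -0.   ] y [-0.  0. -1.] z [-0.066  0.998  0.   ] F [ 0.79  0.62 -3.84] M [ 0.124 -0.093  0.008] w 0.0575 q [-0.6   0.63  1.63  0.    0.89 -2.23]
box [ 0.0053 -0.1144  0.1156]
```

View pics/s9.png

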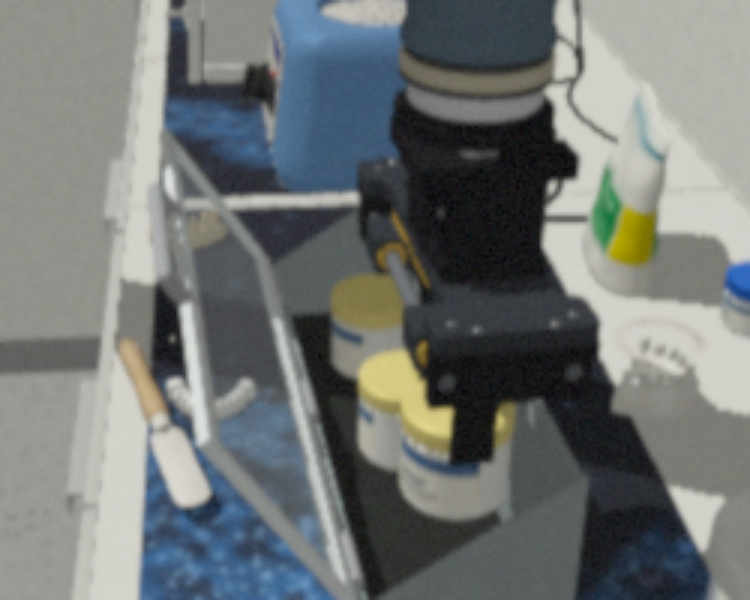

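```bash
python3 -m crank '[[[0,0,0,0,-0.04,0,50],[0,0,0,0,-0.04,0,50],[0,0,0,0,-0.04,0,50],[0,0,0,0,-0.035,0,50],[0,0,0,-0.03,0,-0.003,50]]]'
python3 -m crank '[[[0,0,0,-0.041,0,-0.003,50],[0,0,0,-0.041,0,-0.003,50],[0,0,0,-0.041,0,-0.003,50],[0,0,0,-0.041,0,-0.003,50],[0,0,0,0,0,0,50]]]'
python3 - <<'E'
from h import *
st();print(tobox(pose()[1]))
p=robot.camera("side");cv2.imwrite("pics/s10.png",cv2.resize(p["img"][100:350,150:460,::-1],None,fx=2.4,fy=2.4))
E
```

```text
time: 22.32
position: [0.5133, -0.2388, 0.2746]
tool_rot: [0.709, 0.027, -0.021, -0.704]
ft_force: [-0.7, -0.3, -4.6]
grip_width: 0.0574
time: 22.95
position: [0.3447, -0.2593, 0.2708]
tool_rot: [-0.706, -0.022, 0.023, 0.707]
ft_force: [0.5, 0.5, -3.9]
grip_width: 0.0574
t 22.95 p [ 0.3447 -0.2593  0.2708] x [ 0.998  0.063 -0.002] y [-0.002  0.001 -1.   ] z [-0.063  0.998  0.001] F [ 0.45  0.46 -3.92] M [ 0.089 -0.19  -0.006] w 0.0574 q [-0.9   0.21  1.84 -0.    1.1  -2.54]
[-0.19122069 -0.12843502  0.27076715]
```

View pics/s10.png

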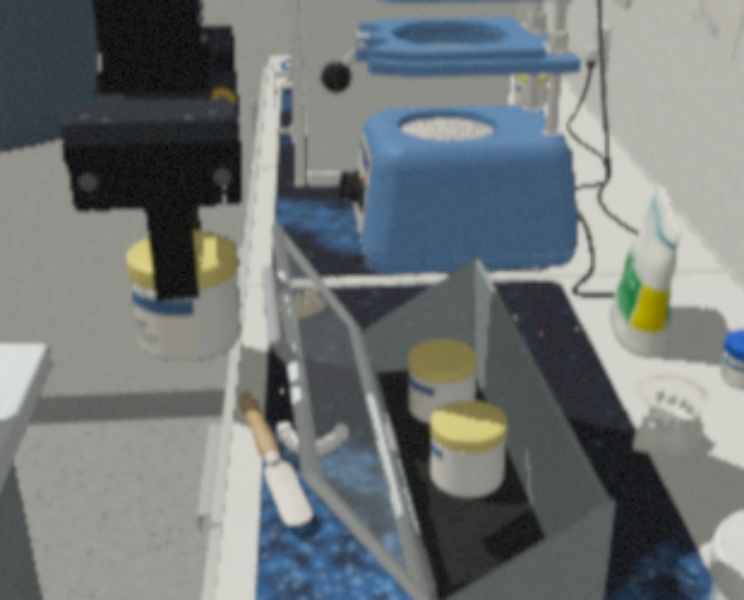

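```bash
python3 -m crank '[[[0,0,0,0,0.035,0,50],[0,0,0,0,0.035,0,50],[0,0,0,0,0.035,0,50],[0,0,0,0,0,0,50],[0,0,0,0.02,0,0,50]]]'
python3 -m crank '[[[0,0,0,0.018,0,0,50],[0,0,0,0.018,0,0,50],[0,0,0,0.018,0,0,50],[0,0,0,0.018,0,0,50],[0,0,0,0.0,0,0,50]]]'
python3 - <<'E'
from h import *
st();print(tobox(pose()[1]))
p=robot.camera("side");cv2.imwrite("pics/s11.png",cv2.resize(p["img"][100:350,150:460,::-1],None,fx=2.4,fy=2.4))
E
```

```text
time: 23.62
position: [0.3677, -0.259, 0.1664]
tool_rot: [-0.707, -0.023, 0.023, 0.707]
ft_force: [0.2, -0.8, -3.6]
grip_width: 0.0577
time: 24.25
position: [0.4414, -0.2545, 0.1661]
tool_rot: [0.707, 0.025, -0.023, -0.706]
ft_force: [-0.4, -0.3, -2.9]
grip_width: 0.0576
t 24.25 p [ 0.4414 -0.2545  0.1661] x [0.998 0.068 0.003] y [ 0.003 -0.002 -1.   ] z [-0.068  0.998 -0.002] F [-0.38 -0.25 -2.94] M [ 0.14  -0.069  0.013] w 0.0576 q [-0.74  0.47  1.79  0.    0.88 -2.38]
[-0.09440773 -0.13004182  0.16608049]
```

View pics/s11.png

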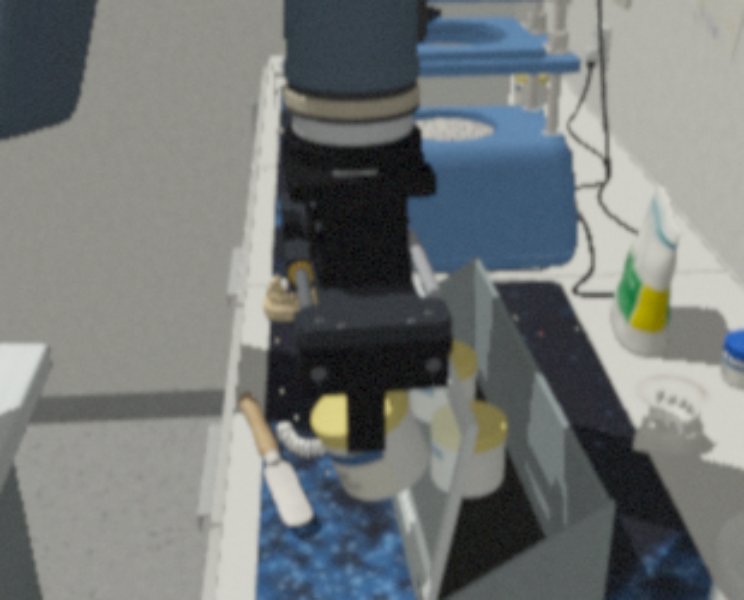

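```bash
python3 -m crank '[[[0,0,0,0.012,0,0,50],[0,0,0,0.012,0,0,50],[0,0,0,0.008,0,0,50],[0,0,0,0,0,0,50],[0,0,0,0.0,0,0,50]]]'
python3 - <<'E'
from h import *
st();print(tobox(pose()[1]))
p=robot.camera("side");cv2.imwrite("pics/s12.png",cv2.resize(p["img"][200:350,220:420,::-1],None,fx=4,fy=4))
E
```

```text
time: 24.92
position: [0.4708, -0.2517, 0.1657]
tool_rot: [-0.707, -0.023, 0.024, 0.707]
ft_force: [1.1, 0.2, -3.8]
grip_width: 0.0575
t 24.93 p [ 0.4708 -0.2517  0.1657] x [ 0.998  0.066 -0.001] y [-0.001  0.    -1.   ] z [-0.066  0.998  0.   ] F [ 1.08  0.2  -3.82] M [ 0.145 -0.049 -0.018] w 0.0575 q [-0.7   0.5   1.73 -0.    0.92 -2.34]
[-0.06491525 -0.1292299   0.16569485]
```

View pics/s12.png

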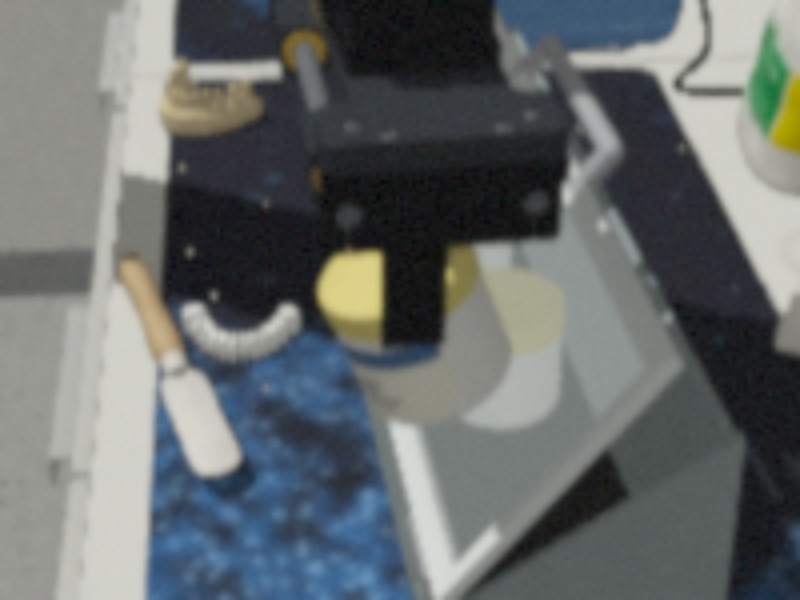

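```bash
python3 -m crank '[[[0,0,0,0,-0.02,0,50],[0,0,0,0,-0.035,0,50],[0,0,0,0,-0.035,0,50],[0,0,0,-0.02,-0.035,0,50],[0,0,0,-0.02,-0.025,0,50]]]' 50
python3 -m crank '[[[0,0,0,-0.02,0,0,50],[0,0,0,0,0,0,50],[0,0,0,0,0,0,50],[0,0,0,0,0,0,50],[0,0,0,0.0,0,0,50]]]'
python3 - <<'E'
from h import *
st();print(tobox(pose()[1]))
p=robot.camera("side");cv2.imwrite("pics/s13.png",cv2.resize(p["img"][90:350,160:460,::-1],None,fx=2.3,fy=2.3))
o,pos,R=pose()
p=robot.camera("wrist");cv2.imwrite("pics/w13.png",p["img"][:,:,::-1])
E
```

```text
time: 25.6
position: [0.4305, -0.2546, 0.3173]
tool_rot: [0.707, 0.024, -0.023, -0.706]
ft_force: [-0.4, 0.2, -4.0]
grip_width: 0.057
time: 26.22
position: [0.4115, -0.2558, 0.3152]
tool_rot: [-0.706, -0.023, 0.024, 0.707]
ft_force: [-0.3, -0.1, -3.1]
grip_width: 0.0572
t 26.23 p [ 0.4115 -0.2558  0.3152] x [ 0.998  0.067 -0.001] y [-0.001  0.001 -1.   ] z [-0.067  0.998  0.001] F [-0.35 -0.09 -3.06] M [ 0.09  -0.105  0.015] w 0.0572 q [-0.79  0.24  1.66  0.    1.25 -2.43]
[-0.12437829 -0.12934455  0.31522701]
```

View pics/s13.png

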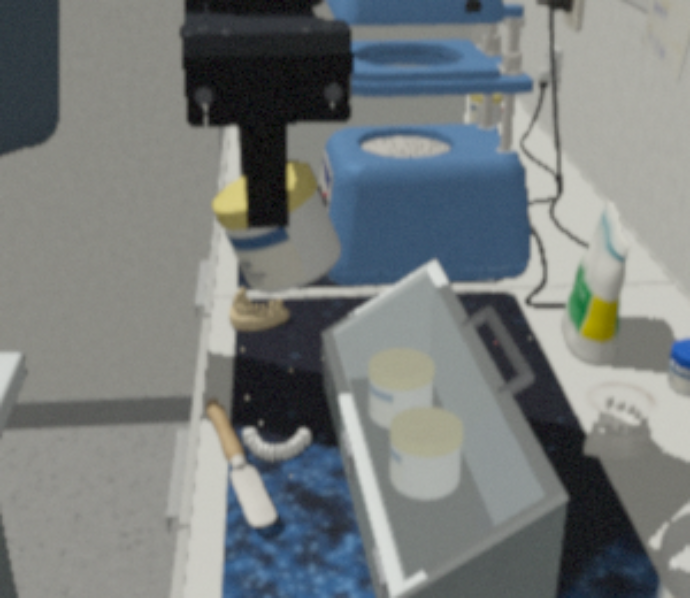

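View pics/w13.png

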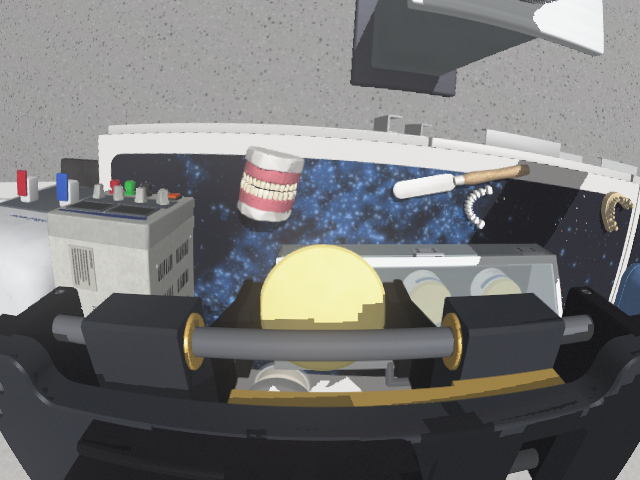

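```bash
python3 -m crank '[[[0,0,5,0,0,0,50],[0,0,5,0,0,0,50],[0,0,5,0,0,0,50],[0,0,4,0,0,0,50],[0,0,0,0,0,0,50]]]'
python3 -m crank '[[[0,0,0,0,0,0,50],[0,0,0,0,0,0,50],[0,0,0,0,0,0,50],[0,0,0,0,0,0,50],[0,0,0,0,0,0,50]]]'
python3 - <<'E'
from h import *
st();print(tobox(pose()[1]))
o,pos,R=pose()
p=robot.camera("side");im=p["img"][:,:,::-1]
cv2.imwrite("pics/s14.png",cv2.resize(im[130:240,220:330],None,fx=5,fy=5,interpolation=cv2.INTER_CUBIC))
g=pos-R[:,1]*.011
print(proj(p,pos),proj(p,pos+[0,0,-.05]),proj(p,pos+[0,0,.02]))
E
```

```text
time: 26.95
position: [0.4125, -0.2558, 0.315]
tool_rot: [0.701, -0.093, -0.14, -0.693]
ft_force: [0.6, 0.6, -4.7]
grip_width: 0.0571
time: 27.58
position: [0.4111, -0.2559, 0.3159]
tool_rot: [0.701, -0.093, -0.14, -0.693]
ft_force: [-0.0, -0.3, -3.0]
grip_width: 0.0572
t 27.57 p [ 0.4111 -0.2559  0.3159] x [ 0.944  0.063 -0.325] y [-0.325 -0.022 -0.946] z [-0.066  0.998 -0.   ] F [-0.01 -0.26 -2.96] M [ 0.119 -0.497 -0.007] w 0.0572 q [-0.65  0.37  1.5  -0.22  1.53 -2.25]
[-0.12475879 -0.12944792  0.31591793]
[274.18764278 170.20467473] [275.75959303 205.90667613] [273.52124206 155.0694378 ]
```

View pics/s14.png

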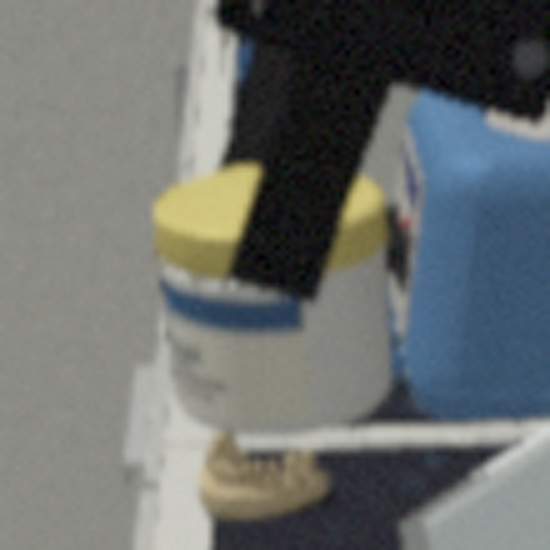

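```bash
python3 - <<'E'
from h import *
o,pos,R=pose()
p=robot.camera("side");im=np.ascontiguousarray(p["img"][:,:,::-1])
X=np.array([np.cos(YAW),np.sin(YAW),0]);Y=np.array([-np.sin(YAW),np.cos(YAW),0])
# pivot: lid centre; pot lid mid-plane at TCP-ish
outs=[]
a=np.linspace(0,2*np.pi,80)
for phi in (-3,0,3):
    Q=Ro.from_rotvec(Y*np.radians(phi)).as_matrix()
    b=cv2.resize(im[130:240,220:330],None,fx=4,fy=4,interpolation=cv2.INTER_CUBIC)
    for h,r in ((.055,.03),(.043,.03),(.0,.029)):
        P=[pos+np.array([0,0,-.001])+Q@(X*r*np.cos(t)+Y*r*np.sin(t)+np.array([0,0,h-.049])) for t in a]
        uv=np.array([(proj(p,q)-[220,130]+.5)*4 for q in P]).astype(np.int32)
        cv2.polylines(b,[uv],True,(0,0,255),1)
    outs.append(b[40:,20:360])
cv2.imwrite("pics/s15.png",cv2.resize(np.hstack(outs),None,fx=.78,fy=.78)); 
E
```

```text
(no output)
```

View pics/s15.png

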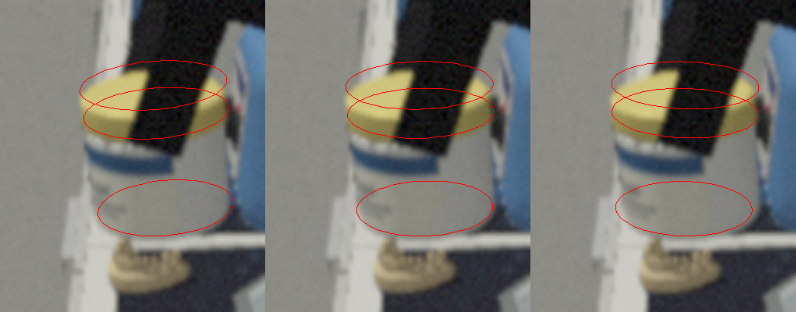

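```bash
cat > fit.py <<'E'
from h import *
from scipy.optimize import differential_evolution
def fit(show):
    o,pos,R=pose()
    p=robot.camera("side");im=np.ascontiguousarray(p["img"][:,:,::-1])
    g=cv2.GaussianBlur(im,(0,0),1.0).astype(np.float32)
    G=np.zeros(im.shape[:2],np.float32)
    for c in range(3): G=np.maximum(G,np.hypot(cv2.Sobel(g[:,:,c],-1,1,0),cv2.Sobel(g[:,:,c],-1,0,1)))
    dark=cv2.dilate((g.max(2)<60).astype(np.uint8),np.ones((5,5)))
    G=np.minimum(G,120); 
    X=np.array([np.cos(YAW),np.sin(YAW),0]);Y=np.array([-np.sin(YAW),np.cos(YAW),0]);Z=np.array([0,0,1.])
    a=np.linspace(0,2*np.pi,120)
    def rings(v):
        Q=Ro.from_rotvec(Y*np.radians(v[2])).as_matrix()@Ro.from_rotvec(X*np.radians(v[3])).as_matrix()
        c=pos+X*v[0]+Z*v[1]
        K,Rr,t=p["K"],p["R"],p["t"]; out=[]
        for h,r in ((.055,.03),(.043,.03),(0,.029)):
            P=c[:,None]+Q@(X[:,None]*r*np.cos(a)+Y[:,None]*r*np.sin(a)+Z[:,None]*(h-.049)); q=Rr@P+t[:,None]; q=K@(q/q[2]); out.append(q[:2].T)
        return out
    def outline(v):
        r=rings(v); hull=cv2.convexHull(np.vstack([r[0],r[2]]).astype(np.float32))[:,0]
        s=[]
        for i in range(len(hull)):
            A,B_=hull[i-1],hull[i]; n=max(1,int(np.linalg.norm(B_-A)/.7)); s+= [A+(B_-A)*k/n for k in range(n)]
        low=r[1]; cam=low[:,1]>np.median(low[:,1])
        return np.vstack([s,low[cam]])
    def cost(v):
        s=outline(v).astype(np.float32)
        val=cv2.remap(G,s[:,0].reshape(-1,1),s[:,1].reshape(-1,1),cv2.INTER_LINEAR).ravel()
        d=dark[np.clip(s[:,1].round().astype(int),0,479),np.clip(s[:,0].round().astype(int),0,639)]
        w=d==0; return -val[w].sum()/max(w.sum(),40)
    r=differential_evolution(cost,[(-.012,.012),(-.02,.012),(-15,15),(-8,8)],seed=1,maxiter=150)
    print("dx,dz,phi(about Y),psi(about X)",r.x.round(4),"cost",r.fun)
    for ph in np.arange(-8,9,2): 
        rr=differential_evolution(lambda u: cost([u[0],u[1],ph,u[2]]),[(-.012,.012),(-.02,.012),(-8,8)],seed=1,maxiter=40); print(ph,round(rr.fun,2),rr.x.round(4))
    b=cv2.resize(im[110:250,200:350],None,fx=4,fy=4,interpolation=cv2.INTER_CUBIC)
    for q in rings(r.x): cv2.polylines(b,[((q-[200,110]+.5)*4).astype(np.int32)],True,(0,0,255),1)
    cv2.imwrite(show,b)
if __name__=="__main__":
    import sys; fit(sys.argv[1])
E
python3 fit.py pics/f1.png
```

```text
dx,dz,phi(about Y),psi(about X) [-1.0000e-04 -4.1000e-03 -1.1739e+00 -5.0510e+00] cost -96.64373224431819
-8 -93.15 [-1.9000e-03 -6.3000e-03  2.5765e+00]
-6 -94.94 [-1.1000e-03 -6.6000e-03  2.0736e+00]
-4 -95.61 [-6.0000e-04 -4.3000e-03 -3.4981e+00]
-2 -96.66 [-4.0000e-04 -4.0000e-03 -3.4602e+00]
0 -95.71 [ 1.000e-03 -7.100e-03  7.191e+00]
2 -93.5 [ 2.1000e-03 -7.1000e-03  7.4064e+00]
4 -91.19 [ 3.4000e-03 -7.7000e-03  6.6187e+00]
6 -90.5 [ 7.2000e-03 -8.4000e-03  7.5533e+00]
8 -92.93 [ 7.7000e-03 -4.3000e-03 -7.9752e+00]
```

View pics/f1.png

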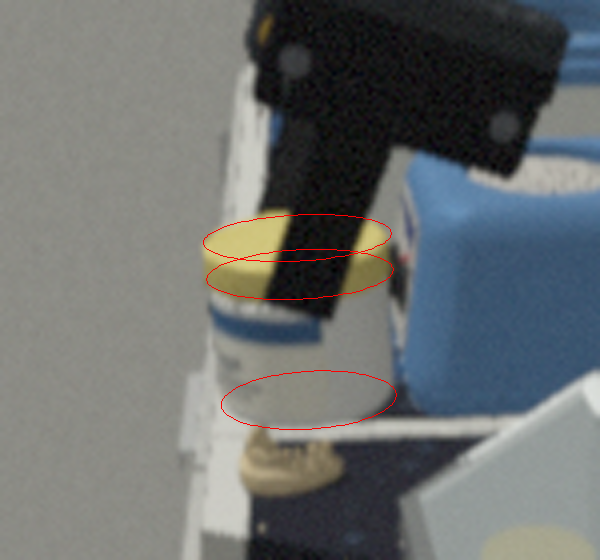

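```bash
python3 -m crank '[[[0,0,1.5,0,0,0,50],[0,0,0,0,0,0,50],[0,0,0,0,0,0,50],[0,0,0,0,0,0,50],[0,0,0,0,0,0,50]]]'
python3 fit.py pics/f2.png | head -6; python3 - <<'E'
from h import *
st()
p=robot.camera("side"); a=cv2.imread("pics/side0.png"); b=np.ascontiguousarray(p["img"][:,:,::-1])
cv2.imwrite("pics/cmp.png",cv2.resize(np.hstack([a[190:370,280:430],b[190:370,280:430]]),None,fx=2.6,fy=2.6))
print("side handle",[ (d["conf"],d["at"]) for d in robot.spot_in(p,"flap_handle")])
d=cv2.absdiff(a,b).max(2)[200:370,300:410]; print("changed px",(d>40).sum())
p=robot.camera("top"); b=p["img"][:,:,::-1]; cv2.imwrite("pics/t16.png",cv2.resize(b[140:320,160:480],None,fx=2.4,fy=2.4))
E
```

```text
time: 28.35
position: [0.4111, -0.2559, 0.3158]
tool_rot: [0.7, -0.103, -0.149, -0.691]
ft_force: [-0.4, 0.5, -3.3]
grip_width: 0.0571
dx,dz,phi(about Y),psi(about X) [-0.0000e+00 -4.0000e-03 -2.3700e-02 -5.5788e+00] cost -96.12120175691244
-8 -93.31 [-1.6000e-03 -6.4000e-03  3.4573e+00]
-6 -95.04 [-1.0000e-03 -6.2000e-03  1.9176e+00]
-4 -94.79 [-8.0000e-04 -6.6000e-03  3.9961e+00]
-2 -95.45 [-3.0000e-04 -3.7000e-03 -3.2306e+00]
0 -94.06 [ 6.0000e-04 -6.8000e-03  7.5266e+00]
t 28.4 p [ 0.4111 -0.2559  0.3159] x [ 0.935  0.062 -0.35 ] y [-0.349 -0.023 -0.937] z [-0.066  0.998 -0.   ] F [ 1.15 -0.64 -3.53] M [ 0.193 -0.616  0.019] w 0.0573 q [-0.65  0.38  1.49 -0.23  1.55 -2.24]
side handle [(0.85, [278.4, 345.6]), (0.48, [228.6, 270.0])]
changed px 2556
```

View pics/cmp.png

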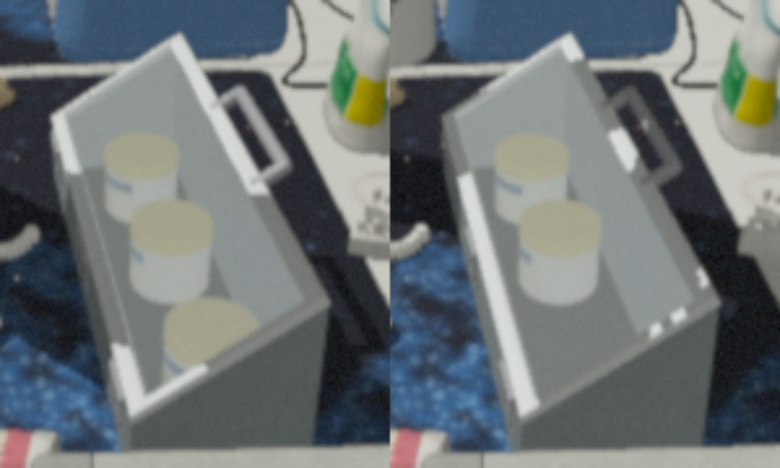

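View pics/t16.png

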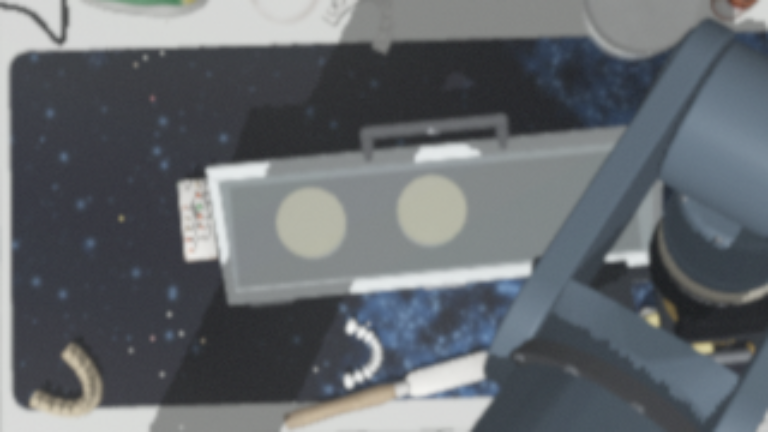

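View pics/f2.png

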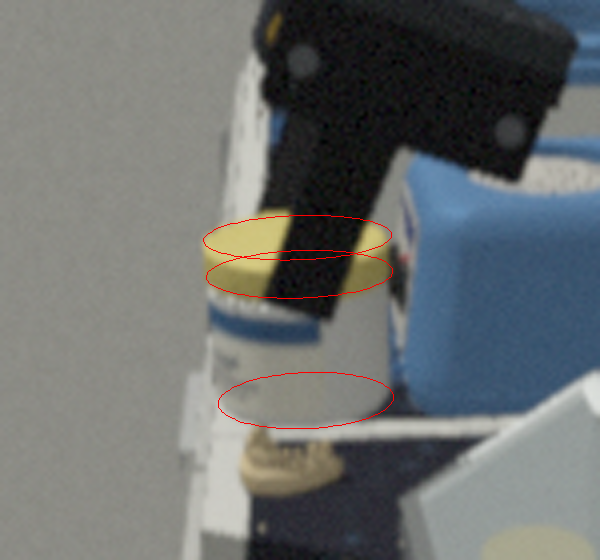

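```bash
python3 - <<'E'
from h import *
st(); print(robot.hand_in())
E
```

```text
t 28.55 p [ 0.4111 -0.2559  0.3158] x [ 0.935  0.062 -0.35 ] y [-0.349 -0.023 -0.937] z [-0.066  0.998 -0.   ] F [ 0.23  0.53 -3.46] M [ 0.082 -0.586  0.037] w 0.0571 q [-0.65  0.38  1.49 -0.23  1.55 -2.24]
the job is handed in; nothing more can be done
None
```

The job is handed in at about 28.6 s of the 72 s allowed. I hooked the flap open, lifted and weighed all three pots, took out the heaviest and closed the flap by pushing it past upright with the held pot; it fell shut by itself.

- **Weights:** the right pot read about 3.9 N, the middle 1.9 N and the left 1.6 N. The right one is clearly the fullest.
- **Final state:** the robot is holding the right pot still, with its underside about 26 cm above the worktop. The flap looks the same as at the start in the side and top pictures. The other two pots are standing inside. I saw no model or tool moved; my last pictures did not cover every one of them.
- **What went wrong:** while I pushed the flap, the held pot turned about 20 degrees in the grip. I brought it upright again by tilting the gripper. A fit to the last side picture puts its forward–back tilt within about 2 degrees.
- **Unclear check:** the same fit could not settle the sideways tilt and reported about 5 degrees. I put this down to camera and fit error, because the pads' closing direction was level.

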